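# Put the microscope eyepiece away in its latching case

## Task

Gently press the thumb latch so that the sprung lid of the case pops wide open, set the microscope eyepiece upright and fully home in the well inside, then swing the lid shut and press it until the latch snaps and holds it closed. Press no harder than about 25 N on the latch, the lid or the case, do not knock the eyepiece over, and leave the jar, the screwdriver and the spool alone.

Things in the scene. Friction and masses are not known exactly. Their poses are not given: they have to be found in the camera images.
- case: Black plastic case bottom, a block 110 (x) by 140 (y) by 44.5 mm high, screwed to the bench. Origin: centre of its underside; z up; -x is its front, where the thumb latch is; the lid's hinge runs along y on the top of its far (+x) side. Shut, case and lid together are 83 mm high; the lid is a hollow cover 110 by 140 by 38 mm, with 34 mm of room above the deck inside.
- well (a point): Centre of the mouth of the round well in the case's flat top deck, 44.5 mm above the bench, 10 mm in front (-x) of the case's origin. Well 31 mm in diameter, 34 mm deep, with a 2.5 mm lead-in chamfer. Axes as the case's. Covered while the lid is shut.
- lid (a joint): Angle of the grey plastic lid (rad): 0 fully shut, 1.45 fully open; latched it reads 0 to 0.01. A damped spring (about 0.2 N m) opens it in about a second when released; unlatched it always comes up again. Shutting takes up to 15 N down on its top near the front edge over the last 12 mm; the latch tooth snaps over only within 0.6 mm of the hard stop at 0.
- lid_hinge (a point): Point on the hinge axis at mid-width: 55 mm behind the case's origin, 45 mm above the bench. Its y is the hinge axis; it turns with the lid. With the lid at angle a, a lid point that is r in front of and h above the axis when shut lies r cos a - h sin a in front of it and r sin a + h cos a above it.
- lid_front (a point): Point on the outside of the lid's flat top, mid-width, 15 mm behind the front edge: 95 mm in front of the hinge axis and 38 mm above it when shut. A good place to press the lid shut. It moves with the lid; its z is the outward normal of the lid's top.
- latch (a joint): Angle of the sprung steel thumb latch (rad): 0 at rest, grows as the pad is pressed down, hard stop at 0.17. It lets the lid go at about 0.12 to 0.16. It pivots on an axis along the case's y, 33 mm behind the pad's centre and 10 mm below the pad's top. At the pad's centre it takes some 4 to 5 N to start and 7 to 10 N to reach the stop.
- thumb_pad (a point): Centre of the top of the latch's steel paddle, 91 mm in front of the case's origin, 30 mm above the bench. On it stands a round thumb cap, 28 mm in diameter, screwed out differently each time: its flat top is 6 to 12 mm above this point, find it by feel. Full travel is 6 mm down. A tooth plate, 24 mm behind this point and 74 mm high, leans up to 9 mm towards it when pressed.
- eyepiece_mid (a point): Centre of the loose microscope eyepiece, half-way up (32 mm above its foot), z along its axis. Steel barrel 29 mm in diameter, 32 mm long, chamfered foot; above it a black head 36 mm in diameter, 32 mm high; about 90 g. Starts standing, barrel down. Seated, the head rests on the deck and this point is at the well's mouth, so grip the head with the fingertips above this point.
- flux_jar: Bystander: amber glass jar with a black cap, 44 mm in diameter, 50 mm high; origin at the centre of its underside.
- driver: Bystander: screwdriver, 160 mm long, lying on the bench; origin on its underside about mid-length.
- spool: Bystander: bare aluminium spool, 52 mm in diameter, 30 mm high; origin at the centre of its underside.
Things that resemble listed ones, but are neither listed nor needed, are in the scene too. What is shaped like the case but orange is not meant. Leave any pink look-alike of the part that bears eyepiece_mid alone.

How it is judged (in metres and radians):
On the way, in this order (a step that is already met when the one before it is completed fails the run):
1. the lid has popped wide open (value of joint lid above 1.3 rad), for 0.2 s.
2. the eyepiece is fully home in the well (z of eyepiece_mid in the frame of well below 0.0025 m and horizontal distance between eyepiece_mid and well below 0.004 m and angle between eyepiece_mid's own z axis and vertical below 0.1 rad), for 0.2 s.
3. the lid is shut and latched (value of joint lid below 0.015 rad and value of joint latch below 0.03 rad), for 0.2 s.
At the end, for the whole second after the job is handed in: The lid is shut (under 0.015 rad) and held by the latch, which is back at rest (under 0.03 rad), with the eyepiece inside, upright (within 0.1 rad) and fully home in the well: its centre within 4 mm sideways of the well's centre and no more than 2.5 mm above the mouth (all of step 2 and all of step 3); the robot touches nothing.
It fails at once if the latch, the lid or the case is pressed with more than 32 N (contact force between any of the arm, the fingers and case above 32 N).
It fails at once if the eyepiece is knocked over (angle between eyepiece_mid's own z axis and vertical above 0.7 rad).
It fails at once if the jar, the screwdriver or the spool is moved more than 30 mm (distance of any of flux_jar, driver, spool from where it was at the start of the episode above 0.03 m).
It also fails if it takes over 72 s, if anything falls off the work surface, if the arm or the gripper's body presses on something with over 40 N, if the wrist force passes 120 N, or if a joint passes its speed limit or range.

## Robot

A 7-joint arm with a two-finger parallel gripper is mounted at the origin on the work surface. World frame = base frame: x ahead of the robot, y to its left, z up, the work surface at z = 0. Lengths are in mm, angles in rad, forces in N, time in s.
With the tool pointing down it reaches from about 425 to 925 mm from the base axis. Payload 6.8 kg.
Tool frame: the origin (TCP) lies midway between the tips of the shut fingers; the grasp point (between the pads) lies 19 mm behind it (r.pinch_z is the distance from the TCP to the grasp point, in mm); z points along the fingers, y is the direction in which the jaws open and shut (so a half turn about z gives the same grasp; the last joint's range is limited). The gripper opens to 88 mm and grips with 3 to 60 N. Pads are 20 mm wide; open, the fingers measure 115 mm over their backs; the gripper's body (75 mm by 178 mm) begins 61 mm behind the grasp point.
Start: joints at [1.162, 0.477, 0.022, 1.555, -0.011, 1.109, -0.083], TCP at [200.001, -644.707, 222.664] pointing down, gripper open.
Joint ranges: [-2.96, 2.96], [-0.34, 2.1], [-1.41, 1.46], [0.24, 2.44], [-1.37, 4.51], [0.17, 1.92], [-2.96, 2.96]. Speed limits (rad/s): [2.39, 2.39, 3.14, 3.14, 3.14, 3.14, 3.14].

## Interface

Orientations are given as [roll, pitch, yaw] about the fixed x, y, z axes, in that order (R = Rz(yaw) Ry(pitch) Rx(roll)).
In Python, from workcell import sensors, optics, r gives the robot as it stands.
- The arm moves only by the tool apply_moves, never from a script. Its arguments are lists of equal length, an entry for each row: "delta_pos": the shift along the tool's x, y, z normalised to -1 to 1, where 1 is 0.12 m, a list of three; "twist": the turn, a rotation vector about the tool's x, y, z normalised to -1 to 1, where 1 is 60 degrees, a list of three. In form: {"delta_pos": [[x, y, z], ...], "twist": [[ax, ay, az], ...]}. A call has 1 to 12 rows; each row is the pose to reach, as a shift and turn from the pose commanded when the call began, along the tool's axes at that moment; what a row does not reach only later rows make up. A row lasts 1/8 s, in which the tool goes at most 62.5 mm and 10.7 degrees, less where a joint would pass 70% of its speed; a pose out of reach is approached as far as the arm can. A call with a number of a shift or a turn outside -1 to 1 is refused whole. A call with a gripper value outside its range is refused whole. "fingers" is the opening, from -1 (shut) to 1 (fully open), set as the call begins (left out, the last holds). The fingers move at their own pace and stop on an object; the grip force is fixed at half the most. Time passes only in rows, so rows that repeat a pose let the fingers close. It gives the time, the measured TCP pose, the force and the opening at its end, in the units of the state.
- sensors.get_obs(): the state, without advancing time (a new reading comes with each control period).
- optics.capture(name): name is "scene" or "top" or "wrist"; returns a dict with "pixels" (480x640x3 uint8, red, green, blue), "fx", "fy", "cx", "cy" (pixels), "rvec" (rotation vector, rad) and "tvec" (3), from world to camera coordinates, as OpenCV has them. Camera axes: x right, y down, z forward; pixel columns grow to the right and rows downward; lengths in mm; the calibration is good to about 2 mm. A picture is of the moment at which its call begins. There is no depth.
- r.hand_in(): hands the job in, once; it reports no verdict.
The state is a dict: "clock": time; "joints": joint angles; "qd": joint speeds; "effort": joint torques, N m; "tool_pos": TCP position; "tcp_rot": TCP orientation; "ft_force": force on the tool from outside, world axes, zero at the start; "ft_torque": the same for the moment, N m; "grip_width": opening from 0.0 (shut) to 1.0 (fully open).
Only numpy, scipy, OpenCV 4.12 (cv2) and the standard library are available. Lean on these libraries where they do the work, as an engineer would, in place of code of your own. Each camera call takes 0.05 s, during which the arm holds its last target.

## Working session

There is one attempt and no reset: what is moved stays moved. The work goes in short steps, Python scripts to look and compute and a tool call to move; the robot and the scene stay as the last step left them, time stands still between calls to the robot, and variables do not carry over. Pictures are saved under pics/ and viewed, and the job is handed in when it is done.

Besides the shell and the picture viewer there is one more tool, called after ">>>" as name(argument=value, ...) on one line, values as JSON. apply_moves: Moves the arm, as the interface text tells. Its arguments: {"type":"object","properties":{"delta_pos":{"type":"array","items":{"type":"array","items":{"type":"number","minimum":-1,"maximum":1}}},"twist":{"type":"array","items":{"type":"array","items":{"type":"number","minimum":-1,"maximum":1}}},"fingers":{"type":"number"}},"required":["delta_pos","twist"]}

```bash
ls; mkdir -p pics
python3 - <<'E'
from workcell import sensors, optics, r
import cv2,numpy as np,pickle
print(sensors.get_obs(), r.pinch_z)
for n in ["scene","top","wrist"]:
    c=optics.capture(n); pickle.dump(c,open(f"pics/{n}0.pkl","wb"))
    cv2.imwrite(f"pics/{n}0.png",c["pixels"][:,:,::-1])
    print(n,c["fx"],c["fy"],c["cx"],c["cy"],c["rvec"],c["tvec"])
E
```

```text
pics
{'clock': 0.0, 'joints': array([ 1.1619227 ,  0.47782068,  0.02232588,  1.55640546, -0.01148605,
        1.10931043, -0.0830796 ]), 'qd': array([ 0.00054671,  0.00124595,  0.00068699,  0.00085859, -0.00158017,
       -0.00020719, -0.00304881]), 'effort': array([ 7.72917556e-04, -5.82843661e+01,  1.53503794e+00, -2.72597641e+01,
       -5.42858744e-02,  1.72049215e-02,  1.53025994e-04]), 'tool_pos': array([ 199.7912974 , -644.13833268,  221.68709144]), 'tcp_rot': array([-3.13978232e+00,  1.41324925e-04,  3.00834767e-01]), 'ft_force': array([-0.15080617,  0.88670353, -1.04681962]), 'ft_torque': array([ 0.04715391, -0.01014039,  0.04233803]), 'grip_width': 1.0024571400516558} 18.700000000000003
scene 570.1035403039604 570.1035403039604 311.7386236711518 244.2143153689394 [ 1.77732968  2.05101233 -0.58044715] [  77.7774312  -420.41562065 1533.98809325]
top 611.653223309069 611.653223309069 311.78509999150447 235.49934632812932 [ 2.16958732 -2.10643397  0.17800941] [ -17.59613291  562.46490996 1182.1064042 ]
wrist 359.74745493074954 359.74745493074954 314.456995638141 237.38376616312192 [-2.32287117  1.71077929  0.26672192] [-672.84207765  -36.57095225  392.77744415]
```

View pics/scene0.png

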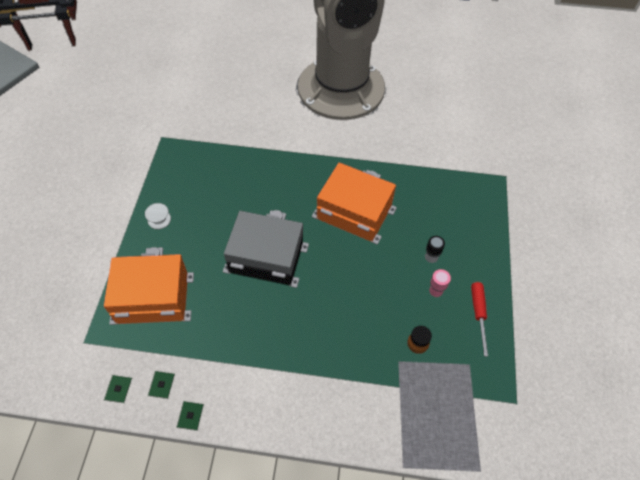

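View pics/top0.png

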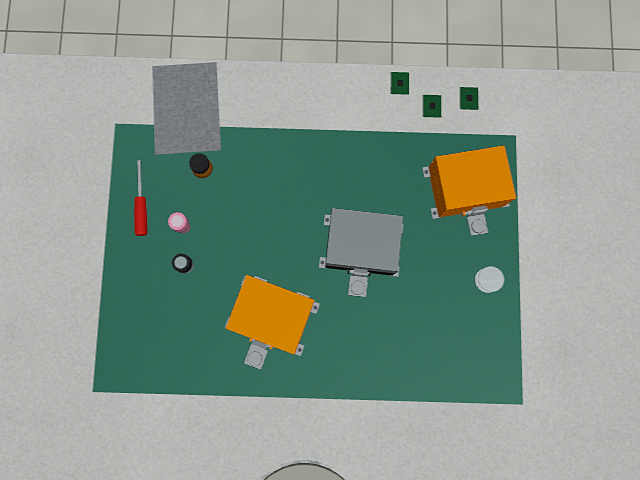

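View pics/wrist0.png

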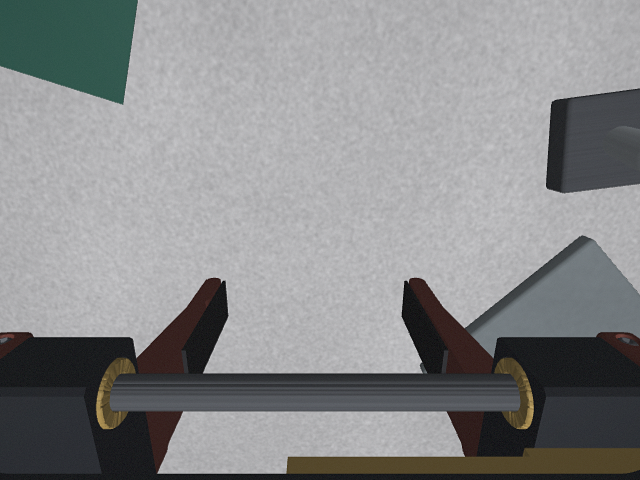

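The case is the grey-lidded one, with its latch facing the robot (top view 365,240; thumb cap 358,287). The eyepiece has a black head (top view 182,263), the pink look-alike is at 178,222, and orange cases sit on both sides.

```bash
cat > h.py <<'E'
import cv2,numpy as np,pickle
def cam(c):
    R=cv2.Rodrigues(np.array(c["rvec"],float))[0]; t=np.array(c["tvec"],float).ravel()
    K=np.array([[c["fx"],0,c["cx"]],[0,c["fy"],c["cy"]],[0,0,1.]]); return K,R,t
def ray(c,uv):
    K,R,t=cam(c); d=R.T@np.linalg.inv(K)@np.array([uv[0],uv[1],1.]); return -R.T@t, d/np.linalg.norm(d)
def onz(c,uv,z):
    o,d=ray(c,uv); return o+d*(z-o[2])/d[2]
def proj(c,p):
    K,R,t=cam(c); q=K@(R@np.array(p,float)+t); return q[:2]/q[2]
def tri(c1,u1,c2,u2):
    o1,d1=ray(c1,u1);o2,d2=ray(c2,u2)
    s=np.linalg.lstsq(np.c_[d1,-d2],o2-o1,rcond=None)[0]
    a=o1+s[0]*d1;b=o2+s[1]*d2; return (a+b)/2,np.linalg.norm(a-b)
def load(n): return pickle.load(open(f"pics/{n}.pkl","rb"))
E
python3 - <<'E'
from h import *
for n,box in [("top0",(300,200,420,310)),("top0",(160,245,205,285)),("scene0",(215,200,315,290)),("scene0",(415,225,460,275))]:
    x0,y0,x1,y1=box; im=load(n)["pixels"][y0:y1,x0:x1,::-1]
    k=min(800//(x1-x0),600//(y1-y0))
    cv2.imwrite(f"pics/crop_{n}_{x0}.png",cv2.resize(im,None,fx=k,fy=k,interpolation=cv2.INTER_CUBIC)); print(k)
E
```

```text
5
15
6
12
```

View pics/crop_top0_300.png

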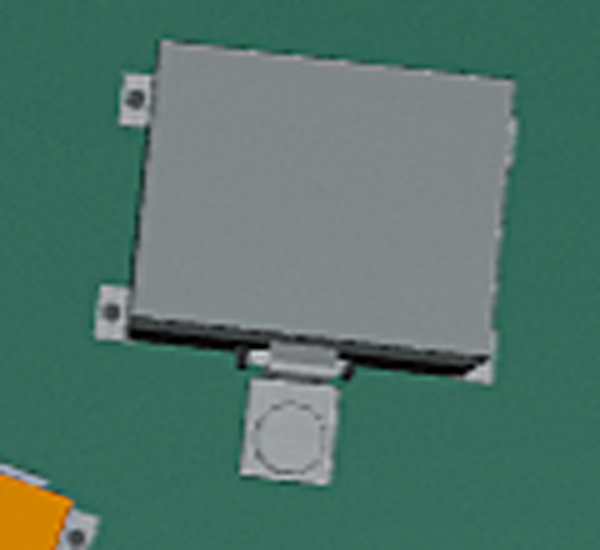

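View pics/crop_top0_160.png

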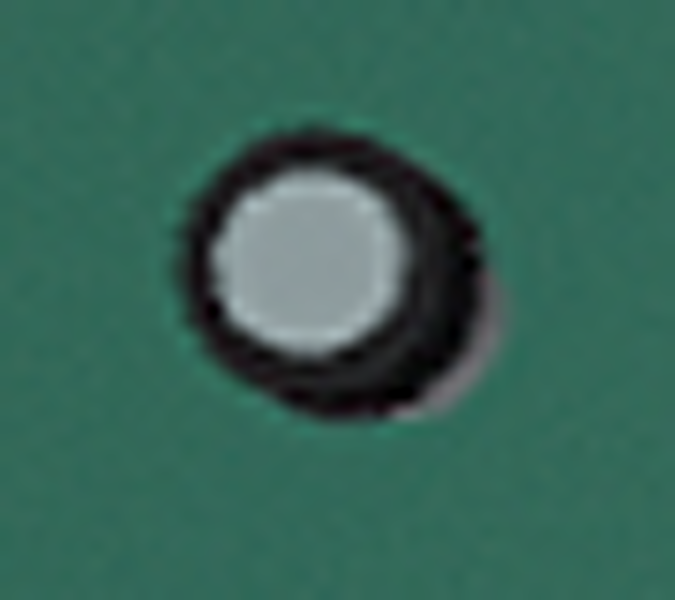

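View pics/crop_scene0_215.png

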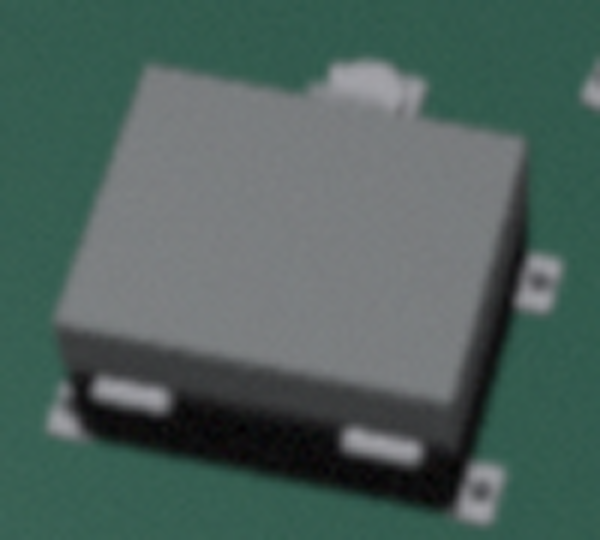

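View pics/crop_scene0_415.png

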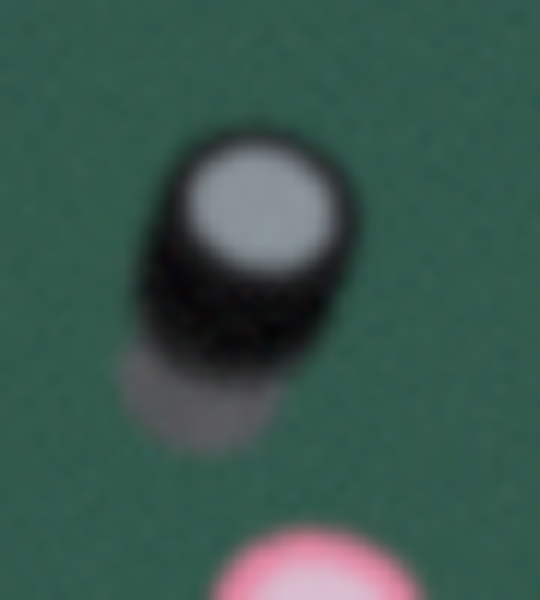

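Run:
```python
from h import *
T=load("top0");S=load("scene0")
# far-left, far-right(y-), near-right, near-left in top
tc=np.array([(162,41),(514,82),(492,354),(133,318)])/5+[300-.4,200-.4]
sc=np.array([(455,403),(57,323),(150,66),(525,140)])/6+[215-.4,200-.4]
for c,p in((T,tc),(S,sc)):
    P=np.array([onz(c,q,83)[:2] for q in p]); m=P.mean(0)
    fr=P[[2,3]].mean(0)-P[[0,1]].mean(0); ys=P[[0,3]].mean(0)-P[[1,2]].mean(0)
    print(P.round(1).tolist(),m.round(1),"L",np.linalg.norm(fr),np.linalg.norm(ys),
     "yaw",np.arctan2(-fr[1],-fr[0]),np.arctan2(ys[1],ys[0])-np.pi/2)
for a,b in zip(tc,sc): 
    x,e=tri(T,a,S,b); print("tri",x.round(1),round(e,1))
# cap
u=np.array([290,437])/5+[299.6,199.6]; s=np.array([367,83])/6+[214.6,199.6]
print("cap",onz(T,u,39).round(1), onz(S,s,39).round(1),tri(T,u,S,s))
u=np.array([308,262])/15+[159.6,244.6]; s=np.array([261,205])/12+[414.6,224.6]
print("eye",onz(T,u,64).round(1), onz(S,s,64).round(1),tri(T,u,S,s))
for n,u,v in(("jar",(199,162),50),("spool",(489,279),30),("pink",(178,221),64)): print(n,onz(T,u,v).round(1))
```

```text
[[612.9, -39.0], [600.6, -177.2], [493.4, -169.2], [503.3, -30.3]] [ 552.5 -103.9] L 108.72135305768336 138.9719383568889 yaw -0.07625620296961433 -0.07945273744763215
[[611.6, -35.4], [600.2, -174.1], [491.1, -164.9], [503.2, -28.1]] [ 551.5 -100.6] L 109.08406640260128 138.26670645740018 yaw -0.07563171014632482 -0.08513863458485704
tri [612.4 -37.1  84.1] 3.7
tri [ 600.4 -175.6   83.1] 3.1
tri [ 492.8 -166.6   85.5] 4.5
tri [503.2 -29.2  82.8] 2.3
cap [462.7 -95.2  39. ] [457.2 -94.7  39. ] (array([462.02189502, -94.08022003,  46.05576863]), np.float64(1.231926483427445))
eye [499.2 255.6  64. ] [496.8 256.9  64. ] (array([498.88447737, 255.69279727,  66.93981059]), np.float64(1.456095442453813))
jar [706.9 233.3  50. ]
spool [ 487.3 -360.3   30. ]
pink [580.9 265.   64. ]
```

>>> apply_moves(delta_pos=[[0.3, -0.33, 0], [0.6, -0.66, 0], [0.85, -0.93, 0], [0.85, -0.93, 0]], twist=[[0, 0, 0.12], [0, 0, 0.24], [0, 0, 0.362], [0, 0, 0.362]], fingers=-1)

```text
clock: 0.65
tool_pos: [266.7, -504.7, 222.6]
tcp_rot: [-3.14, -0.001, -0.073]
ft_force: [-0.1, -0.6, 0.2]
grip_width: 0.582
```

```bash
cat >> h.py <<'E'
from scipy.spatial.transform import Rotation as Ro
O=np.array([552,-102.0,0]); YAW=-0.079
Rc=Ro.from_euler('z',YAW)
def w(p): return O+Rc.apply(np.array(p,float))   # case->world
def st(goal=None,yaw=YAW):
    from workcell import sensors
    s=sensors.get_obs(); p=np.array(s["tool_pos"]); R=Ro.from_euler('xyz',s["tcp_rot"])
    print("t",round(s["clock"],2),"tcp",p.round(1),"rpy",np.round(s["tcp_rot"],3),"case",Rc.inv().apply(p-O).round(1),"F",np.round(s["ft_force"],1),"grip",round(s["grip_width"],3),"q7",round(s["joints"][6],2))
    if goal is not None:
        g=np.array(goal,float); print("delta units",(R.inv().apply(g-p)/120).round(3),"twist",(np.degrees((R.inv()*Ro.from_euler('xyz',[np.pi,0,yaw])).as_rotvec())/60).round(3))
    return s
E
python3 -c "
from h import *
T=load('wrist0');K,R,t=cam(T)
print('cam pos tool frame',Ro.from_euler('xyz',[-3.13978,0,.3008]).inv().apply(-R.T@t-[199.8,-644.1,221.7]))
st(w([-94,0,60]))"
```

```text
cam pos tool frame [  83.41420757   -0.85303403 -162.14809118]
t 0.65 tcp [ 266.7 -504.7  222.6] rpy [-3.14e+00 -1.00e-03 -7.30e-02] case [-252.6 -424.   222.6] F [-0.1 -0.6  0.2] grip 0.582 q7 -0.65
delta units [ 1.341 -3.523  1.362] twist [-0.002 -0.     0.005]
```

>>> apply_moves(delta_pos=[[0.2, -0.5, 0.1], [0.4, -1, 0.2], [0.4, -1, 0.2]], twist=[[0, 0, 0.005], [0, 0, 0.005], [0, 0, 0.005]])

```text
clock: 1.02
tool_pos: [323.0, -388.9, 197.9]
tcp_rot: [-3.14, 0.001, -0.077]
ft_force: [-0.3, -0.5, 0.0]
grip_width: 0.242
```

>>> apply_moves(delta_pos=[[0.2, -0.5, 0.1], [0.4, -1, 0.2], [0.4, -1, 0.2]], twist=[[0, 0, 0], [0, 0, 0], [0, 0, 0]])

```text
clock: 1.4
tool_pos: [380.8, -274.3, 174.2]
tcp_rot: [-3.141, 0.0, -0.078]
ft_force: [-0.2, -1.0, -0.5]
grip_width: 0.005
```

>>> apply_moves(delta_pos=[[0.2, -0.5, 0], [0.4, -1, 0], [0.4, -1, 0]], twist=[[0, 0, 0], [0, 0, 0], [0, 0, 0]])

```text
clock: 1.78
tool_pos: [439.6, -159.1, 175.1]
tcp_rot: [-3.141, -0.002, -0.078]
ft_force: [-0.2, -0.2, 0.4]
grip_width: 0.007
```

```bash
python3 -c "
from h import *
from workcell import optics
st(w([-94,0,60]))
c=optics.capture('wrist');pickle.dump(c,open('pics/w1.pkl','wb'));cv2.imwrite('pics/w1.png',c['pixels'][:,:,::-1])
for p in ([-91,0,38],[-67,0,74],[-55,70,83],[-55,-70,83]): print(proj(c,w(p)))"
```

```text
t 1.77 tcp [ 439.6 -159.1  175.1] rpy [-3.141e+00 -2.000e-03 -7.800e-02] case [-107.6  -65.8  175.1] F [-0.2 -0.2  0.4] grip 0.007 q7 -1.48
delta units [ 0.112 -0.548  0.96 ] twist [-0.001 -0.002  0.001]
[238.52585647 206.04195224]
[226.54523881 184.60360463]
[122.32006371 169.43935987]
[322.31289338 169.64937131]
```

View pics/w1.png

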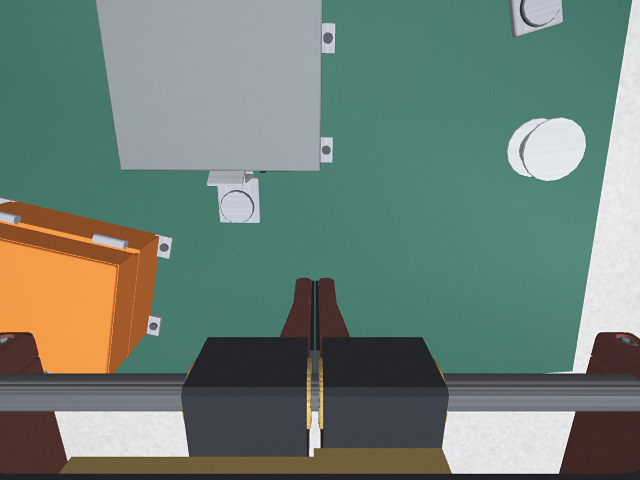

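The wrist view shows the thumb cap at (238,206) and the lid's front corners at (121,169) and (321,170). All three are within a pixel or two of my predictions, so the case pose is good. Next I move over the cap.

>>> apply_moves(delta_pos=[[0.056, -0.274, 0.3], [0.112, -0.548, 0.6], [0.112, -0.548, 0.95], [0.112, -0.548, 0.95]], twist=[[0, 0, 0], [0, 0, 0], [0, 0, 0], [0, 0, 0]])

```text
clock: 2.33
tool_pos: [453.6, -98.9, 58.5]
tcp_rot: [3.141, 0.006, -0.086]
ft_force: [-0.0, -0.1, -0.0]
grip_width: 0.007
```

>>> apply_moves(delta_pos=[[0, 0, 0.04], [0, 0, 0.07], [0, 0, 0.1], [0, 0, 0.12], [0, 0, 0.13], [0, 0, 0.14]], twist=[[0, 0, 0], [0, 0, 0], [0, 0, 0], [0, 0, 0], [0, 0, 0], [0, 0, 0]])

```text
clock: 3.08
tool_pos: [456.3, -96.4, 43.9]
tcp_rot: [3.142, -0.0, -0.083]
ft_force: [0.9, -0.1, 0.4]
grip_width: 0.008
```

```bash
python3 -c "
from h import *
st(w([-94,0,40]))"
```

```text
t 3.08 tcp [456.3 -96.4  43.9] rpy [ 3.142 -0.    -0.083] case [-95.9  -2.   43.9] F [ 0.9 -0.1  0.4] grip 0.008 q7 -1.72
delta units [ 0.016 -0.017  0.032] twist [ 0.    -0.    -0.004]
```

>>> apply_moves(delta_pos=[[0.01, -0.015, 0.01], [0.01, -0.015, 0.02], [0.01, -0.015, 0.025], [0.01, -0.015, 0.025]], twist=[[0, 0, 0], [0, 0, 0], [0, 0, 0], [0, 0, 0]])

```text
clock: 3.58
tool_pos: [457.5, -94.8, 40.8]
tcp_rot: [3.142, 0.0, -0.084]
ft_force: [-0.1, 0.4, 0.9]
grip_width: 0.005
```

>>> apply_moves(delta_pos=[[0, 0, 0.008], [0, 0, 0.016], [0, 0, 0.016]], twist=[[0, 0, 0], [0, 0, 0], [0, 0, 0]])

```text
clock: 3.95
tool_pos: [457.5, -94.8, 39.0]
tcp_rot: [3.142, 0.0, -0.084]
ft_force: [-0.4, -0.6, 1.4]
grip_width: 0.007
```

>>> apply_moves(delta_pos=[[0, 0, 0.008], [0, 0, 0.016], [0, 0, 0.016]], twist=[[0, 0, 0], [0, 0, 0], [0, 0, 0]])

```text
clock: 4.32
tool_pos: [456.7, -94.7, 37.2]
tcp_rot: [3.141, 0.002, -0.084]
ft_force: [-4.0, 0.3, 7.1]
grip_width: 0.006
```

>>> apply_moves(delta_pos=[[0, 0, 0.008], [0, 0, 0.016], [0, 0, 0.016]], twist=[[0, 0, 0], [0, 0, 0], [0, 0, 0]])

```text
clock: 4.7
tool_pos: [455.6, -94.7, 35.0]
tcp_rot: [3.141, 0.003, -0.084]
ft_force: [-5.5, 1.0, 7.3]
grip_width: 0.005
```

>>> apply_moves(delta_pos=[[0, 0, 0.007], [0, 0, 0.012], [0, 0, 0.012]], twist=[[0, 0, 0], [0, 0, 0], [0, 0, 0]])

```text
clock: 5.08
tool_pos: [455.2, -94.7, 33.7]
tcp_rot: [3.141, 0.004, -0.084]
ft_force: [-7.3, 1.9, 12.0]
grip_width: 0.006
```

```bash
python3 -c "
from h import *
from workcell import optics
st(w([-94,0,40]))
c=optics.capture('top');pickle.dump(c,open('pics/t2.pkl','wb'));cv2.imwrite('pics/t2.png',cv2.resize(c['pixels'][180:320,280:440,::-1],None,fx=3,fy=3))"
```

```text
t 5.08 tcp [455.2 -94.7  33.7] rpy [ 3.141  0.004 -0.084] case [-97.1  -0.3  33.7] F [-7.3  1.9 12. ] grip 0.006 q7 -1.73
delta units [ 0.026 -0.003 -0.053] twist [ 0.     0.004 -0.004]
```

View pics/t2.png

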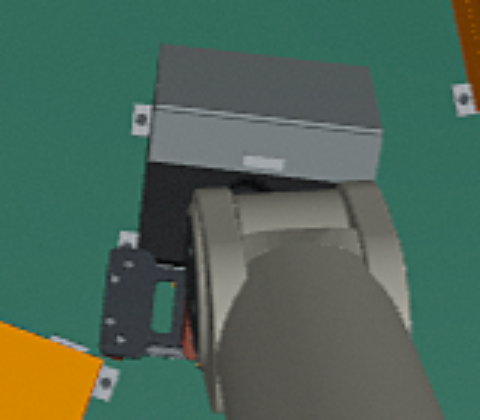

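The lid is releasing: the top view shows it partly swung up. I'll back off upward and look again.

>>> apply_moves(delta_pos=[[0, 0, -0.1], [0, 0.1, -0.5], [0, 0.4, -1], [0, 0.8, -1], [0, 1, -1], [0, 1, -1]], twist=[[0, 0, 0], [0, 0, 0], [0, 0, 0], [0, 0, 0], [0, 0, 0], [0, 0, 0]])

```text
clock: 5.88
tool_pos: [447.2, -216.2, 154.1]
tcp_rot: [3.141, -0.001, -0.088]
ft_force: [0.1, 0.2, 0.2]
grip_width: 0.001
```

```bash
python3 -c "
from h import *
from workcell import optics
st(w([-94,0,40]))
for n in('top','scene'):
  c=optics.capture(n);pickle.dump(c,open(f'pics/{n}3.pkl','wb'));cv2.imwrite(f'pics/{n}3.png',c['pixels'][:,:,::-1])
  print(proj(c,w([-10,0,44.5])))
  for a in(1.45,1.3):
    for r,h in((110,38),(110,0)):
      print(a,r,h,proj(c,w([55-(r*np.cos(a)-h*np.sin(a)),0,45+r*np.sin(a)+h*np.cos(a)])))
"
```

```text
t 5.88 tcp [ 447.2 -216.2  154.1] rpy [ 3.141e+00 -1.000e-03 -8.800e-02] case [ -95.5 -122.1  154.1] F [0.1 0.2 0.2] grip 0.001 q7 -1.4
delta units [ 0.003 -1.018  0.95 ] twist [ 0.001 -0.001 -0.008]
[361.46229577 247.28062183]
1.45 110 38 [371.39189083 190.67782069]
1.45 110 0 [369.25100443 211.11574906]
1.3 110 38 [370.65715106 199.49725397]
1.3 110 0 [368.26590021 220.02004087]
[265.73077294 243.8074655 ]
1.45 110 38 [249.6016647  251.01781921]
1.45 110 0 [255.17960125 235.93293995]
1.3 110 38 [251.99055969 242.78311371]
1.3 110 0 [257.54653962 230.01279104]
```

View pics/top3.png

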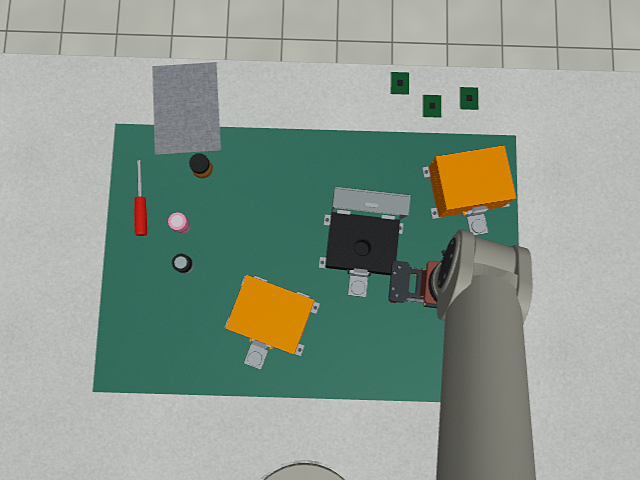

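View pics/scene3.png

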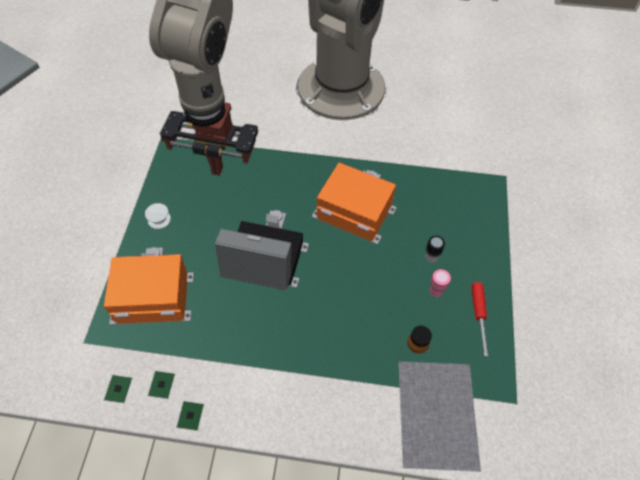

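The lid is fully open (edges at top rows 190 and 211, matching 1.45 rad) and the well is visible at (362,247). I'm moving to the eyepiece.

>>> apply_moves(delta_pos=[[0.1, -0.5, 0], [0.1, -1, 0], [0.1, -1, 0]], twist=[[0, 0, 0], [0, 0, 0], [0, 0, 0]], fingers=1)

```text
clock: 6.35
tool_pos: [469.9, -89.0, 153.7]
tcp_rot: [-3.139, 0.0, -0.072]
ft_force: [-0.0, -0.7, -0.1]
grip_width: 0.31
```

>>> apply_moves(delta_pos=[[0.1, -0.5, 0], [0.1, -1, 0], [0.1, -1, 0]], twist=[[0, 0, 0], [0, 0, 0], [0, 0, 0]])

```text
clock: 6.72
tool_pos: [491.4, 28.5, 153.8]
tcp_rot: [-3.139, -0.0, -0.074]
ft_force: [-0.0, 0.4, 0.4]
grip_width: 0.648
```

>>> apply_moves(delta_pos=[[0.0, -0.5, 0], [0.0, -1, 0], [0.0, -1, 0]], twist=[[0, 0, 0], [0, 0, 0], [0, 0, 0]])

```text
clock: 7.1
tool_pos: [501.0, 147.2, 153.8]
tcp_rot: [-3.139, -0.0, -0.076]
ft_force: [-0.3, -0.4, -0.2]
grip_width: 0.983
```

>>> apply_moves(delta_pos=[[0.0, -0.4, 0], [0.0, -0.6, 0], [0.0, -0.6, 0], [0.0, -0.6, 0]], twist=[[0, 0, 0], [0, 0, 0], [0, 0, 0], [0, 0, 0]])

```text
clock: 7.6
tool_pos: [507.5, 211.6, 153.3]
tcp_rot: [3.14, 0.001, -0.086]
ft_force: [0.2, -0.3, -0.4]
grip_width: 0.999
```

```bash
python3 -c "
from h import *
from workcell import optics
st([498.5,256,90])
c=optics.capture('wrist');pickle.dump(c,open('pics/w4.pkl','wb'));cv2.imwrite('pics/w4.png',c['pixels'][:,:,::-1])
print(proj(c,[498.5,256,64]))"
```

```text
t 7.6 tcp [507.5 211.6 153.3] rpy [ 3.14e+00  1.00e-03 -8.60e-02] case [-69.1 309.1 153.3] F [ 0.2 -0.3 -0.4] grip 0.999 q7 -2.32
delta units [-0.106 -0.363  0.527] twist [ 0.002  0.001 -0.006]
[257.62351606 258.25696254]
```

View pics/w4.png

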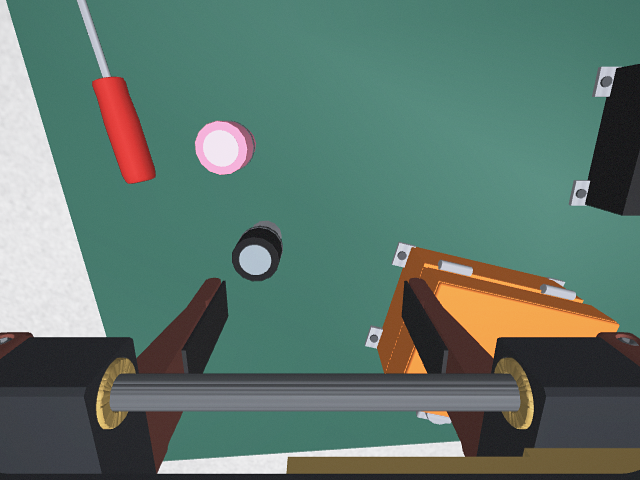

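```bash
python3 -c "
from h import *
c=load('w4')
print('eye',onz(c,(256,259.5),64),'orange',onz(c,(415,245),83),onz(c,(403,248),5),onz(c,(374,338),5),onz(c,(388,368),83))
st([498.5,257,37])"
```

```text
eye [497.61949623 257.34009812  64.        ] orange [505.82527508 143.99857384  83.        ] [475.44819994 134.16680991   5.        ] [383.05388739 163.93799737   5.        ] [407.82031953 164.73070323  83.        ]
t 7.65 tcp [507.6 211.6 153.4] rpy [ 3.14   0.    -0.086] case [-69.  309.1 153.4] F [0.6 0.2 0.2] grip 1.0 q7 -2.32
delta units [-0.108 -0.372  0.969] twist [ 0.002  0.    -0.007]
```

Eyepiece top is at (256,259), which gives (497.6, 257.3) and agrees with the top view. I'll go down over it.

>>> apply_moves(delta_pos=[[-0.11, -0.373, 0], [-0.11, -0.373, 0.2], [-0.11, -0.373, 0.5], [-0.11, -0.373, 0.6], [-0.11, -0.373, 0.6]], twist=[[0.002, 0, -0.007], [0.002, 0, -0.007], [0.002, 0, -0.007], [0.002, 0, -0.007], [0.002, 0, -0.007]])

```text
clock: 8.28
tool_pos: [498.0, 258.6, 81.3]
tcp_rot: [-3.141, 0.001, -0.077]
ft_force: [0.4, 0.3, 0.0]
grip_width: 1.001
```

```bash
python3 -c "
from h import *
st([498,257.3,37])"
```

```text
t 8.28 tcp [498.  258.6  81.3] rpy [-3.141e+00  1.000e-03 -7.700e-02] case [-82.3 355.2  81.3] F [0.4 0.3 0. ] grip 1.001 q7 -2.45
delta units [0.001 0.011 0.369] twist [-0.001  0.001  0.001]
```

>>> apply_moves(delta_pos=[[0, 0.01, 0.15], [0, 0.01, 0.3], [0, 0.01, 0.368], [0, 0.01, 0.368], [0, 0.01, 0.368]], twist=[[0, 0, 0], [0, 0, 0], [0, 0, 0], [0, 0, 0], [0, 0, 0]])

```text
clock: 8.9
tool_pos: [498.2, 259.0, 37.8]
tcp_rot: [-3.139, -0.0, -0.076]
ft_force: [-0.3, 0.5, 0.2]
grip_width: 1.001
```

>>> apply_moves(delta_pos=[[0, 0, 0], [0, 0, 0], [0, 0, 0], [0, 0, 0], [0, 0, 0], [0, 0, 0], [0, 0, 0], [0, 0, 0]], twist=[[0, 0, 0], [0, 0, 0], [0, 0, 0], [0, 0, 0], [0, 0, 0], [0, 0, 0], [0, 0, 0], [0, 0, 0]], fingers=-1)

```text
clock: 9.9
tool_pos: [497.9, 258.7, 37.4]
tcp_rot: [-3.14, 0.0, -0.076]
ft_force: [0.2, 0.2, 0.5]
grip_width: 0.398
```

```bash
python3 -c "
from h import *
from workcell import optics
st([498,257.3,37])
c=optics.capture('wrist');cv2.imwrite('pics/w5.png',c['pixels'][:,:,::-1])"
```

```text
t 9.9 tcp [497.9 258.7  37.4] rpy [-3.14   0.    -0.076] case [-82.4 355.3  37.4] F [0.2 0.2 0.5] grip 0.398 q7 -2.48
delta units [0.001 0.011 0.004] twist [-0.002  0.     0.003]
```

View pics/w5.png

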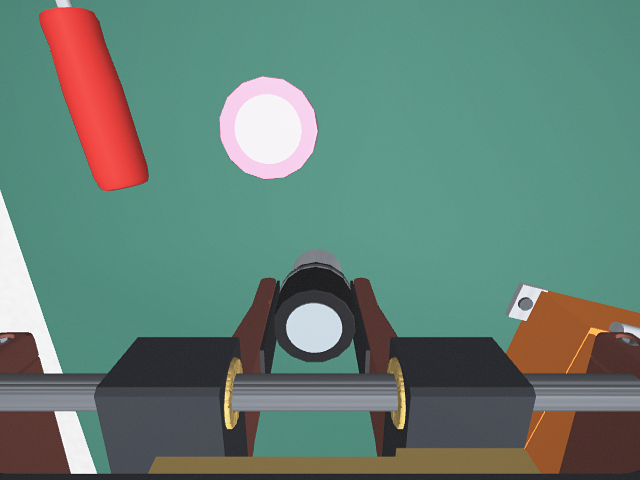

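The eyepiece is held, head at (314,328), opening 35 mm. Lifting and carrying it over.

>>> apply_moves(delta_pos=[[0, 0, -0.1], [0, 0, -0.4], [0, 0, -0.8], [0, 0, -0.98], [0, 0, -0.98]], twist=[[0, 0, 0], [0, 0, 0], [0, 0, 0], [0, 0, 0], [0, 0, 0]])

```text
clock: 10.58
tool_pos: [499.1, 259.2, 157.4]
tcp_rot: [-3.137, -0.004, -0.076]
ft_force: [1.1, -0.6, -1.4]
grip_width: 0.396
```

>>> apply_moves(delta_pos=[[0.05, 0.3, 0], [0.2, 0.65, 0], [0.4, 1, 0], [0.4, 1, 0]], twist=[[0, 0, 0], [0, 0, 0], [0, 0, 0], [0, 0, 0]])

```text
clock: 11.08
tool_pos: [537.4, 130.1, 153.3]
tcp_rot: [3.141, 0.002, -0.083]
ft_force: [1.6, 0.7, -0.8]
grip_width: 0.394
```

>>> apply_moves(delta_pos=[[0.05, 0.4, 0], [0.1, 0.7, 0], [0.1, 1, 0], [0.1, 1, 0]], twist=[[0, 0, 0], [0, 0, 0], [0, 0, 0], [0, 0, 0]])

```text
clock: 11.58
tool_pos: [538.4, 12.0, 153.4]
tcp_rot: [-3.141, 0.002, -0.08]
ft_force: [0.2, 0.7, -1.1]
grip_width: 0.397
```

```bash
python3 -c "
from h import *
st(w([-10,0,140]))"
```

```text
t 11.57 tcp [538.4  12.  153.4] rpy [-3.141e+00  2.000e-03 -8.000e-02] case [-22.6 112.6 153.4] F [ 0.2  0.7 -1.1] grip 0.397 q7 -1.91
delta units [0.106 0.938 0.111] twist [-0.001  0.002 -0.001]
```

>>> apply_moves(delta_pos=[[0.05, 0.4, 0], [0.1, 0.8, 0.05], [0.1, 0.938, 0.11], [0.1, 0.938, 0.11], [0.1, 0.938, 0.11]], twist=[[0, 0, 0], [0, 0, 0], [0, 0, 0], [0, 0, 0], [0, 0, 0]])

```text
clock: 12.2
tool_pos: [543.1, -95.7, 141.1]
tcp_rot: [-3.138, 0.0, -0.073]
ft_force: [0.4, 0.7, -0.5]
grip_width: 0.397
```

```bash
python3 -c "
from h import *
from workcell import optics
st(w([-10,0,90]))
for n in('wrist','top','scene'):
  c=optics.capture(n);pickle.dump(c,open(f'pics/{n}6.pkl','wb'));cv2.imwrite(f'pics/{n}6.png',c['pixels'][:,:,::-1])
  print(n,proj(c,w([-10,0,44.5])))
"
```

```text
t 12.2 tcp [543.1 -95.7 141.1] rpy [-3.138  0.    -0.073] case [ -9.4   5.6 141.1] F [ 0.4  0.7 -0.5] grip 0.397 q7 -1.7
delta units [-0.005  0.048  0.426] twist [-0.003  0.     0.006]
wrist [323.85667454 239.87837016]
top [361.46229577 247.28062183]
scene [265.73077294 243.8074655 ]
```

View pics/wrist6.png

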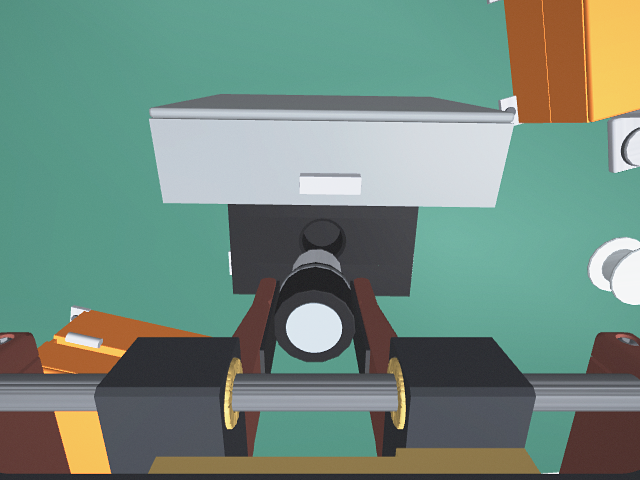

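View pics/scene6.png

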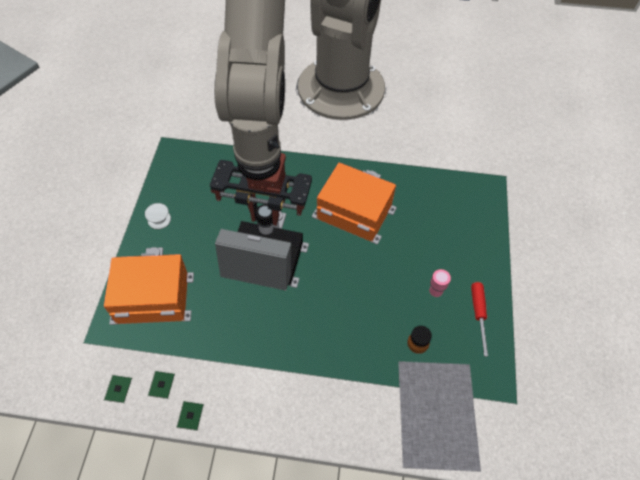

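```bash
python3 -c "
from h import *
c=load('wrist6')['pixels'][205:365,250:390,::-1]
c=np.clip(c.astype(float)*1.8,0,255).astype(np.uint8)
cv2.imwrite('pics/c6.png',cv2.resize(c,None,fx=3.75,fy=3.75,interpolation=cv2.INTER_CUBIC))
c=load('top3')['pixels'][205:285,320:410,::-1]
c=np.clip(c.astype(float)*3,0,255).astype(np.uint8)
cv2.imwrite('pics/c3.png',cv2.resize(c,None,fx=7,fy=7,interpolation=cv2.INTER_CUBIC))"
```

```text
(no output)
```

View pics/c6.png

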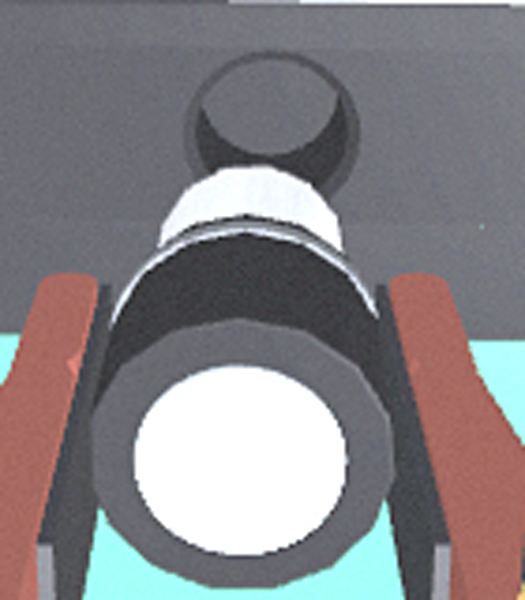

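View pics/c3.png

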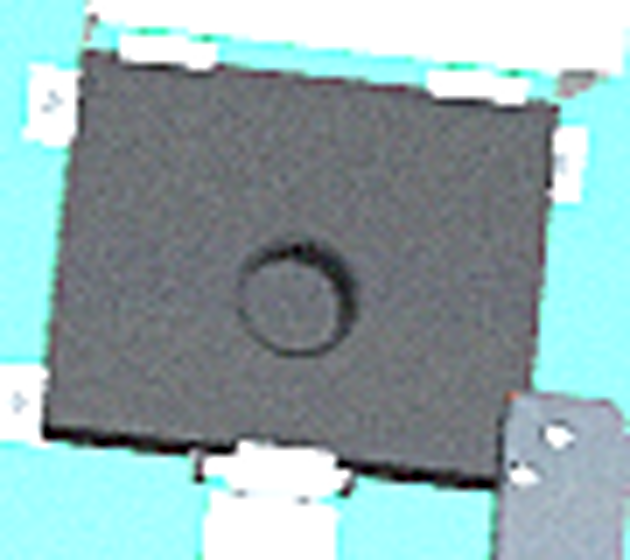

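```bash
python3 -c "
from h import *
c=load('wrist6')
print('eye',onz(c,(314.3-.3,327.7-.3),167.7),'well',onz(c,(322.5-.3,239.7-.3),44.5))
f=proj(c,[543.1,-95.7,167.7]);print('tcp at head top',f, 'tip',proj(c,[543.1,-95.7,141]))
c=load('top3');print('well top',onz(c,(362.2,247.3),44.5))
print(w([-10,0,44.5]))
c=load('w4')
"
```

```text
eye [542.96695222 -94.47496677 167.7       ] well [542.49975109 -99.98760908  44.5       ]
tcp at head top [316.8278901  326.95141587] tip [316.71419411 298.13815605]
well top [ 542.03619126 -102.69027847   44.5       ]
[ 542.03118877 -101.21082148   44.5       ]
```

>>> apply_moves(delta_pos=[[-0.003, 0.047, 0], [-0.003, 0.047, 0.15], [-0.003, 0.047, 0.3], [-0.003, 0.047, 0.42], [-0.003, 0.047, 0.42], [-0.003, 0.047, 0.42]], twist=[[-0.003, 0, 0.006], [-0.003, 0, 0.006], [-0.003, 0, 0.006], [-0.003, 0, 0.006], [-0.003, 0, 0.006], [-0.003, 0, 0.006]])

```text
clock: 13.1
tool_pos: [542.3, -103.9, 90.8]
tcp_rot: [3.141, -0.0, -0.082]
ft_force: [0.9, -1.1, -0.8]
grip_width: 0.395
```

```bash
python3 -c "
from h import *
from workcell import optics
st([542.3,-101.2,50])
c=optics.capture('wrist');pickle.dump(c,open('pics/w7.pkl','wb'));cv2.imwrite('pics/w7.png',np.clip(c['pixels'][200:380,220:420,::-1].astype(float)*1.8,0,255).astype(np.uint8).repeat(3,0).repeat(3,1))"
```

```text
t 13.1 tcp [ 542.3 -103.9   90.8] rpy [ 3.141 -0.    -0.082] case [-9.5 -2.7 90.8] F [ 0.9 -1.1 -0.8] grip 0.395 q7 -1.72
delta units [-0.002 -0.023  0.34 ] twist [ 0.001 -0.    -0.003]
```

View pics/w7.png

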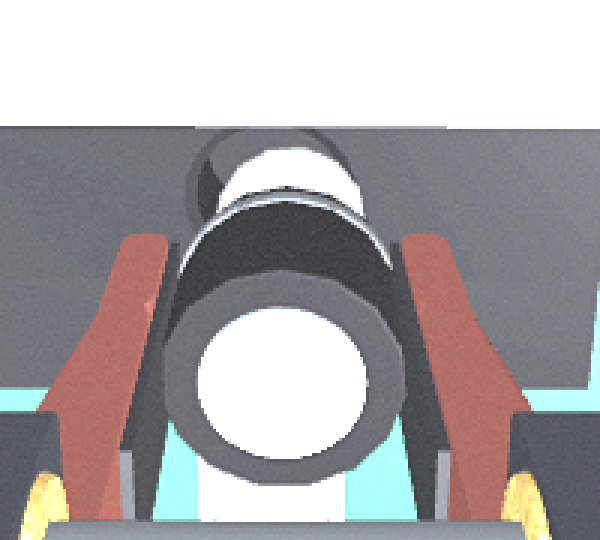

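The well ring is centred left of the eyepiece foot, matching the measured y error of 2.7 mm. I'll correct that before going down.

>>> apply_moves(delta_pos=[[-0.001, -0.022, 0], [-0.001, -0.022, 0], [-0.001, -0.022, 0.02], [-0.001, -0.022, 0.02]], twist=[[0, 0, 0], [0, 0, 0], [0, 0, 0], [0, 0, 0]])

```text
clock: 13.65
tool_pos: [542.0, -101.4, 88.2]
tcp_rot: [3.141, 0.0, -0.083]
ft_force: [-0.7, -0.2, -0.9]
grip_width: 0.394
```

```bash
python3 -c "
from h import *
from workcell import optics
st([542.3,-101.2,50])
c=optics.capture('wrist');pickle.dump(c,open('pics/w8.pkl','wb'));cv2.imwrite('pics/w8.png',np.clip(c['pixels'][200:380,220:420,::-1].astype(float)*1.8,0,255).astype(np.uint8).repeat(3,0).repeat(3,1))"
```

```text
t 13.65 tcp [ 542.  -101.4   88.2] rpy [ 3.141  0.    -0.083] case [-10.   -0.2  88.2] F [-0.7 -0.2 -0.9] grip 0.394 q7 -1.73
delta units [ 0.002 -0.002  0.318] twist [ 0.001  0.    -0.003]
```

View pics/w8.png

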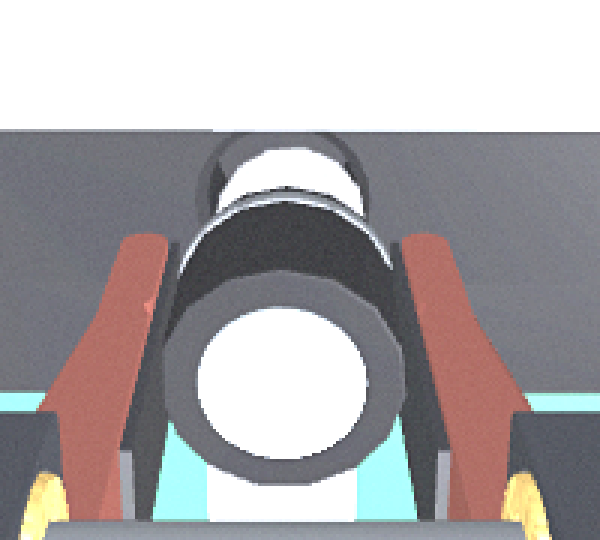

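>>> apply_moves(delta_pos=[[0.002, -0.008, 0.02], [0.002, -0.008, 0.04], [0.002, -0.008, 0.055], [0.002, -0.008, 0.07], [0.002, -0.008, 0.085], [0.002, -0.008, 0.1]], twist=[[0, 0, 0], [0, 0, 0], [0, 0, 0], [0, 0, 0], [0, 0, 0], [0, 0, 0]])

```text
clock: 14.45
tool_pos: [542.4, -100.4, 76.2]
tcp_rot: [3.141, 0.0, -0.083]
ft_force: [0.3, -0.5, -0.9]
grip_width: 0.393
```

```bash
python3 -c "
from h import *
st([542.3,-101.2,50])"
```

```text
t 14.45 tcp [ 542.4 -100.4   76.2] rpy [ 3.141  0.    -0.083] case [-9.7  0.9 76.2] F [ 0.3 -0.5 -0.9] grip 0.393 q7 -1.73
delta units [-0.     0.007  0.218] twist [ 0.001  0.    -0.003]
```

Foot is about 6 mm into the well with no force. Continuing down.

>>> apply_moves(delta_pos=[[0, 0, 0.03], [0, 0, 0.06], [0, 0, 0.09], [0, 0, 0.12], [0, 0, 0.14], [0, 0, 0.16], [0, 0, 0.17]], twist=[[0, 0, 0], [0, 0, 0], [0, 0, 0], [0, 0, 0], [0, 0, 0], [0, 0, 0], [0, 0, 0]])

```text
clock: 15.32
tool_pos: [542.5, -100.4, 55.8]
tcp_rot: [3.141, 0.0, -0.083]
ft_force: [-0.6, 0.5, -0.9]
grip_width: 0.393
```

>>> apply_moves(delta_pos=[[0, 0, 0.01], [0, 0, 0.02], [0, 0, 0.03], [0, 0, 0.04], [0, 0, 0.04]], twist=[[0, 0, 0], [0, 0, 0], [0, 0, 0], [0, 0, 0], [0, 0, 0]])

```text
clock: 15.95
tool_pos: [542.5, -100.4, 51.0]
tcp_rot: [3.141, 0.0, -0.082]
ft_force: [-0.7, -0.3, -1.1]
grip_width: 0.394
```

```bash
python3 -c "
from h import *
st([542.3,-101.2,50])"
```

```text
t 15.95 tcp [ 542.5 -100.4   51. ] rpy [ 3.141  0.    -0.082] case [-9.6  0.8 51. ] F [-0.7 -0.3 -1.1] grip 0.394 q7 -1.75
delta units [-0.001  0.006  0.009] twist [ 0.001  0.    -0.003]
```

>>> apply_moves(delta_pos=[[0, 0, 0.006], [0, 0, 0.012], [0, 0, 0.012]], twist=[[0, 0, 0], [0, 0, 0], [0, 0, 0]])

```text
clock: 16.32
tool_pos: [542.6, -100.5, 50.0]
tcp_rot: [3.14, -0.0, -0.083]
ft_force: [-1.9, 0.0, 3.1]
grip_width: 0.396
```

>>> apply_moves(delta_pos=[[0, 0, 0], [0, 0, 0], [0, 0, 0], [0, 0, 0], [0, 0, 0], [0, 0, 0], [0, 0, 0]], twist=[[0, 0, 0], [0, 0, 0], [0, 0, 0], [0, 0, 0], [0, 0, 0], [0, 0, 0], [0, 0, 0]], fingers=0.3)

```text
clock: 17.2
tool_pos: [542.5, -100.5, 49.7]
tcp_rot: [3.141, -0.0, -0.082]
ft_force: [-0.4, -0.8, 0.3]
grip_width: 0.649
```

```bash
python3 -c "
from h import *
st([542.3,-101.2,50])"
```

```text
t 17.2 tcp [ 542.5 -100.5   49.7] rpy [ 3.141 -0.    -0.082] case [-9.6  0.8 49.7] F [-0.4 -0.8  0.3] grip 0.649 q7 -1.75
delta units [-0.001  0.006 -0.002] twist [ 0.001 -0.    -0.003]
```

Released and seated (TCP height matches the seated height, with about 3 N contact). Rising, then looking.

>>> apply_moves(delta_pos=[[0, 0, -0.2], [0, 0, -0.5], [0, 0, -0.95], [0, 0, -1], [0, 0, -1]], twist=[[0, 0, 0], [0, 0, 0], [0, 0, 0], [0, 0, 0], [0, 0, 0]])

```text
clock: 17.82
tool_pos: [542.5, -100.4, 169.8]
tcp_rot: [3.14, -0.001, -0.083]
ft_force: [0.2, 0.4, -0.1]
grip_width: 0.651
```

>>> apply_moves(delta_pos=[[0, 0, -0.3], [0, 0, -0.5], [0, 0, -0.5]], twist=[[0, 0, 0], [0, 0, 0], [0, 0, 0]], fingers=-1)

```text
clock: 18.2
tool_pos: [542.8, -100.3, 229.5]
tcp_rot: [3.14, -0.001, -0.083]
ft_force: [0.9, 0.1, -0.2]
grip_width: 0.349
```

```bash
python3 -c "
from h import *
from workcell import optics
st(w([121,0,230]))
c=optics.capture('wrist');pickle.dump(c,open('pics/w9.pkl','wb'));cv2.imwrite('pics/w9.png',c['pixels'][:,:,::-1])
print(proj(c,w([-10,0,76.5])),proj(c,w([-10,0,79])))"
```

```text
t 18.2 tcp [ 542.8 -100.3  229.5] rpy [ 3.14e+00 -1.00e-03 -8.30e-02] case [ -9.3   1.  229.5] F [ 0.9  0.1 -0.2] grip 0.349 q7 -1.67
delta units [ 1.086  0.004 -0.003] twist [ 0.001 -0.001 -0.003]
[316.70028449 220.84680055] [316.7179855  221.56124697]
```

View pics/w9.png

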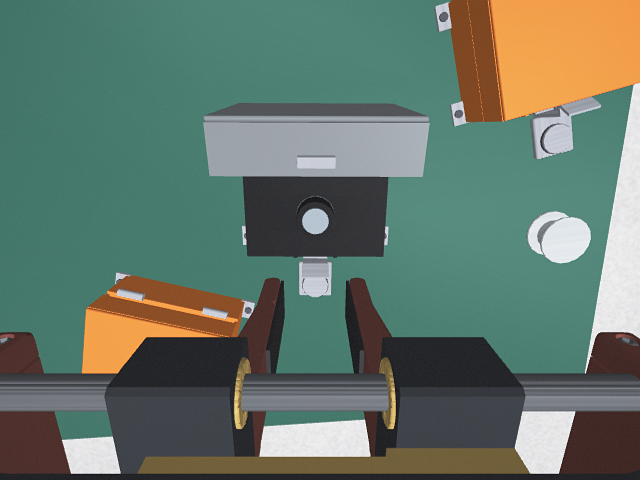

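The eyepiece top is at (315.5,221.5) against a seated prediction of (316.7,220.8), so it is home and upright. Next, behind the lid.

>>> apply_moves(delta_pos=[[0.4, 0, 0], [0.8, 0, 0], [1, 0, 0], [1, 0, 0], [1, 0, 0]], twist=[[0, 0, -0.003], [0, 0, -0.003], [0, 0, -0.003], [0, 0, -0.003], [0, 0, -0.003]])

```text
clock: 18.88
tool_pos: [660.6, -110.0, 227.9]
tcp_rot: [3.141, 0.003, -0.079]
ft_force: [-0.2, -0.1, 0.3]
grip_width: 0.003
```

```bash
python3 -c "
from h import *
st(w([118,0,140]))"
```

```text
t 18.88 tcp [ 660.6 -110.   227.9] rpy [ 3.141e+00  3.000e-03 -7.900e-02] case [108.9   0.6 227.9] F [-0.2 -0.1  0.3] grip 0.003 q7 -1.68
delta units [0.078 0.004 0.732] twist [ 0.001  0.003 -0.   ]
```

>>> apply_moves(delta_pos=[[0.08, 0.004, 0.2], [0.08, 0.004, 0.5], [0.08, 0.004, 0.715], [0.08, 0.004, 0.715], [0.08, 0.004, 0.715]], twist=[[0, 0.003, 0], [0, 0.003, 0], [0, 0.003, 0], [0, 0.003, 0], [0, 0.003, 0]])

```text
clock: 19.5
tool_pos: [671.8, -111.6, 145.2]
tcp_rot: [3.14, -0.004, -0.079]
ft_force: [1.2, 0.0, 0.3]
grip_width: 0.002
```

```bash
python3 -c "
from h import *
s=st(w([118,0,140]))
p=Rc.inv().apply(np.array(s['tool_pos'])-O)
for a in np.arange(1.45,-.01,-.1):
  g=np.array([65-(95*np.cos(a)-38*np.sin(a)),0,45+95*np.sin(a)+38*np.cos(a)]); d=(g-p)/120
  print(round(a,2),g.round(1),'units',d[0].round(3),(-d[1]).round(3),(-d[2]).round(3))"
```

```text
t 19.5 tcp [ 671.8 -111.6  145.2] rpy [ 3.14  -0.004 -0.079] case [ 1.202e+02 -1.000e-01  1.452e+02] F [1.2 0.  0.3] grip 0.002 q7 -1.7
delta units [-0.018 -0.001  0.043] twist [ 0.001 -0.004 -0.   ]
1.45 [ 91.3   0.  143.9] units -0.241 -0.001 0.011
1.35 [ 81.3   0.  146. ] units -0.324 -0.001 -0.007
1.25 [ 71.1   0.  147.1] units -0.409 -0.001 -0.016
1.15 [ 60.9   0.  147.2] units -0.494 -0.001 -0.017
1.05 [ 50.7   0.  146.3] units -0.579 -0.001 -0.009
0.95 [ 40.6   0.  144.4] units -0.663 -0.001 0.007
0.85 [ 30.9   0.  141.5] units -0.744 -0.001 0.031
0.75 [ 21.4   0.  137.6] units -0.823 -0.001 0.063
0.65 [ 12.4   0.  132.7] units -0.898 -0.001 0.104
0.55 [  3.9   0.  127.1] units -0.969 -0.001 0.151
0.45 [ -4.    0.  120.5] units -1.035 -0.001 0.205
0.35 [-11.2   0.  113.3] units -1.095 -0.001 0.266
0.25 [-17.6   0.  105.3] units -1.149 -0.001 0.332
0.15 [-23.3   0.   96.8] units -1.195 -0.001 0.403
0.05 [-28.    0.   87.7] units -1.235 -0.001 0.479
```

>>> apply_moves(delta_pos=[[-0.1, 0, 0], [-0.2, 0, 0.01], [-0.26, 0, 0.01], [-0.32, 0, -0.005], [-0.41, 0, -0.015], [-0.5, 0, -0.015], [-0.58, 0, -0.01], [-0.66, 0, 0.005]], twist=[[0, -0.003, 0], [0, -0.003, 0], [0, -0.003, 0], [0, -0.003, 0], [0, -0.003, 0], [0, -0.003, 0], [0, -0.003, 0], [0, -0.003, 0]])

```text
clock: 20.5
tool_pos: [592.0, -105.0, 143.1]
tcp_rot: [3.141, 0.0, -0.079]
ft_force: [2.0, -0.3, 4.0]
grip_width: 0.007
```

```bash
python3 -c "
from h import *
from workcell import optics
s=st(w([118,0,140]))
c=optics.capture('scene');cv2.imwrite('pics/s10.png',cv2.resize(c['pixels'][100:320,140:420,::-1],None,fx=2.5,fy=2.5))
p=Rc.inv().apply(np.array(s['tool_pos'])-O)
for a in np.arange(.95,-.01,-.1):
  g=np.array([65-(95*np.cos(a)-38*np.sin(a)),0,45+95*np.sin(a)+38*np.cos(a)]); d=(g-p)/120
  print(round(a,2),g.round(1),'units',d[0].round(3),(-d[1]).round(3),(-d[2]).round(3))"
```

```text
t 20.5 tcp [ 592.  -105.   143.1] rpy [ 3.141  0.    -0.079] case [ 40.1   0.2 143.1] F [ 2.  -0.3  4. ] grip 0.007 q7 -1.7
delta units [0.649 0.001 0.026] twist [ 0.001  0.    -0.   ]
0.95 [ 40.6   0.  144.4] units 0.005 0.002 -0.011
0.85 [ 30.9   0.  141.5] units -0.077 0.002 0.014
0.75 [ 21.4   0.  137.6] units -0.156 0.002 0.046
0.65 [ 12.4   0.  132.7] units -0.231 0.002 0.086
0.55 [  3.9   0.  127.1] units -0.302 0.002 0.134
0.45 [ -4.    0.  120.5] units -0.368 0.002 0.188
0.35 [-11.2   0.  113.3] units -0.428 0.002 0.249
0.25 [-17.6   0.  105.3] units -0.481 0.002 0.315
0.15 [-23.3   0.   96.8] units -0.528 0.002 0.386
0.05 [-28.    0.   87.7] units -0.567 0.002 0.462
```

View pics/s10.png

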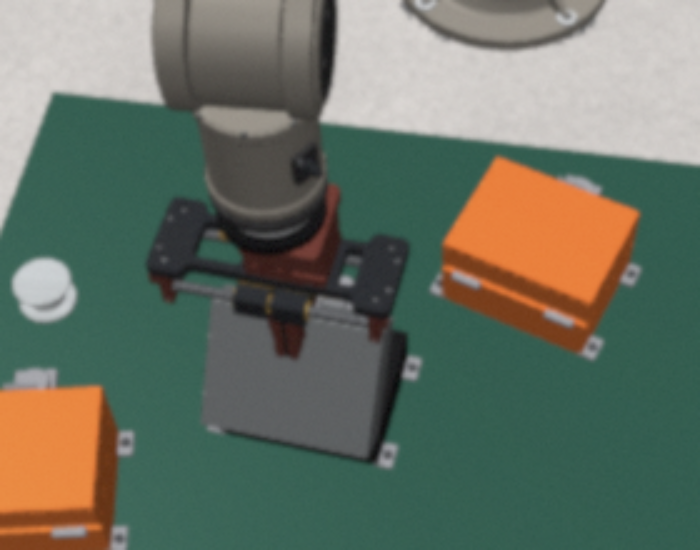

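Fingertips rest on the lid's back face and the lid is following them (contact about 4.5 N). Continuing along the arc.

>>> apply_moves(delta_pos=[[-0.08, 0, 0.012], [-0.16, 0, 0.045], [-0.23, 0, 0.085], [-0.3, 0, 0.133], [-0.37, 0, 0.187], [-0.43, 0, 0.248], [-0.48, 0, 0.315], [-0.515, 0, 0.36]], twist=[[0, 0, 0], [0, 0, 0], [0, 0, 0], [0, 0, 0], [0, 0, 0], [0, 0, 0], [0, 0, 0], [0, 0, 0]])

```text
clock: 21.55
tool_pos: [530.5, -100.2, 99.2]
tcp_rot: [3.141, 0.001, -0.079]
ft_force: [0.6, 1.1, 1.8]
grip_width: 0.003
```

```bash
python3 -c "
from h import *
s=st(w([-30,0,84]))"
```

```text
t 21.55 tcp [ 530.5 -100.2   99.2] rpy [ 3.141e+00  1.000e-03 -7.900e-02] case [-21.6   0.1  99.2] F [0.6 1.1 1.8] grip 0.003 q7 -1.72
delta units [-0.07   0.001  0.126] twist [ 0.001  0.001 -0.   ]
```

>>> apply_moves(delta_pos=[[-0.03, 0, 0.03], [-0.06, 0, 0.055], [-0.09, 0, 0.075], [-0.1, 0, 0.085], [-0.1, 0, 0.085]], twist=[[0, 0, 0], [0, 0, 0], [0, 0, 0], [0, 0, 0], [0, 0, 0]])

```text
clock: 22.18
tool_pos: [522.9, -99.9, 91.6]
tcp_rot: [3.14, -0.008, -0.08]
ft_force: [6.9, -0.5, 6.9]
grip_width: 0.003
```

>>> apply_moves(delta_pos=[[-0.01, 0, 0.008], [-0.01, 0, 0.016], [-0.01, 0, 0.016]], twist=[[0, 0, 0], [0, 0, 0], [0, 0, 0]])

```text
clock: 22.55
tool_pos: [522.2, -99.9, 90.0]
tcp_rot: [3.14, -0.009, -0.08]
ft_force: [6.1, -0.1, 9.0]
grip_width: 0.003
```

>>> apply_moves(delta_pos=[[0, 0, 0.008], [0, 0, 0.012], [0, 0, 0.012]], twist=[[0, 0, 0], [0, 0, 0], [0, 0, 0]])

```text
clock: 22.92
tool_pos: [519.0, -99.6, 86.9]
tcp_rot: [3.14, -0.002, -0.08]
ft_force: [3.0, 0.5, 4.6]
grip_width: 0.003
```

>>> apply_moves(delta_pos=[[0, 0, 0.006], [0, 0, 0.012], [0, 0, 0.012]], twist=[[0, 0, 0], [0, 0, 0], [0, 0, 0]])

```text
clock: 23.3
tool_pos: [517.4, -99.4, 84.5]
tcp_rot: [3.14, 0.001, -0.079]
ft_force: [1.8, -0.8, 2.3]
grip_width: 0.007
```

>>> apply_moves(delta_pos=[[0, 0, 0.005], [0, 0, 0.009], [0, 0, 0.009]], twist=[[0, 0, 0], [0, 0, 0], [0, 0, 0]])

```text
clock: 23.68
tool_pos: [516.9, -99.3, 83.4]
tcp_rot: [3.14, 0.002, -0.079]
ft_force: [0.3, -0.6, 4.1]
grip_width: 0.011
```

```bash
python3 -c "
from h import *
s=st(w([-36,0,84]))"
```

```text
t 23.68 tcp [516.9 -99.3  83.4] rpy [ 3.14e+00  2.00e-03 -7.90e-02] case [-35.2  -0.1  83.4] F [ 0.3 -0.6  4.1] grip 0.011 q7 -1.73
delta units [-0.007 -0.001 -0.005] twist [ 0.001  0.002 -0.   ]
```

>>> apply_moves(delta_pos=[[0, 0, 0.003], [0, 0, 0.006], [0, 0, 0.006]], twist=[[0, 0, 0], [0, 0, 0], [0, 0, 0]])

```text
clock: 24.05
tool_pos: [516.9, -99.3, 83.1]
tcp_rot: [3.14, 0.002, -0.08]
ft_force: [-2.5, -0.2, 8.6]
grip_width: 0.003
```

>>> apply_moves(delta_pos=[[0, 0, 0.003], [0, 0, 0.006], [0, 0, 0.006]], twist=[[0, 0, 0], [0, 0, 0], [0, 0, 0]])

```text
clock: 24.42
tool_pos: [516.9, -99.4, 82.9]
tcp_rot: [3.14, 0.002, -0.08]
ft_force: [-4.9, -0.2, 13.5]
grip_width: 0.004
```

>>> apply_moves(delta_pos=[[0, 0, 0.003], [0, 0, 0.006], [0, 0, 0.006]], twist=[[0, 0, 0], [0, 0, 0], [0, 0, 0]])

```text
clock: 24.8
tool_pos: [516.8, -99.3, 82.6]
tcp_rot: [3.14, 0.002, -0.08]
ft_force: [-6.4, 0.3, 18.3]
grip_width: -0.0
```

>>> apply_moves(delta_pos=[[0, 0, 0.002], [0, 0, 0.004], [0, 0, 0.004], [0, 0, 0.004]], twist=[[0, 0, 0], [0, 0, 0], [0, 0, 0], [0, 0, 0]])

```text
clock: 25.3
tool_pos: [516.8, -99.3, 82.5]
tcp_rot: [3.14, 0.002, -0.08]
ft_force: [-9.1, 0.9, 22.3]
grip_width: 0.005
```

```bash
python3 -c "
from h import *
from workcell import optics
s=st(w([-36,0,84]))
c=optics.capture('wrist');cv2.imwrite('pics/w11.png',c['pixels'][:,:,::-1])"
```

```text
t 25.3 tcp [516.8 -99.3  82.5] rpy [ 3.14e+00  2.00e-03 -8.00e-02] case [-35.3  -0.1  82.5] F [-9.1  0.9 22.3] grip 0.005 q7 -1.73
delta units [-0.006 -0.001 -0.013] twist [ 0.002  0.002 -0.001]
```

View pics/w11.png

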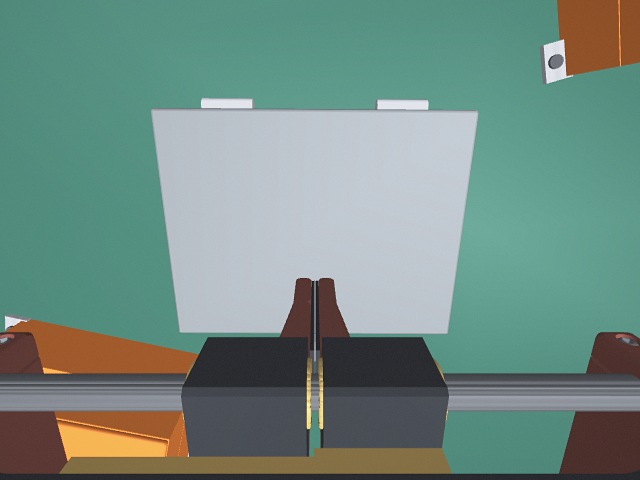

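>>> apply_moves(delta_pos=[[0, 0, -0.01], [0, 0, -0.02], [0, 0, -0.03], [0, 0, -0.04], [0, 0, -0.04]], twist=[[0, 0, 0], [0, 0, 0], [0, 0, 0], [0, 0, 0], [0, 0, 0]])

```text
clock: 25.98
tool_pos: [517.6, -99.2, 85.6]
tcp_rot: [3.141, 0.001, -0.079]
ft_force: [0.6, 0.4, 0.4]
grip_width: 0.005
```

>>> apply_moves(delta_pos=[[0, 0, -0.03], [0, 0, -0.06], [0, 0, -0.06]], twist=[[0, 0, 0], [0, 0, 0], [0, 0, 0]])

```text
clock: 26.35
tool_pos: [518.3, -99.4, 93.6]
tcp_rot: [3.14, -0.001, -0.079]
ft_force: [0.4, -0.3, 0.3]
grip_width: 0.004
```

```bash
python3 -c "
from h import *
from workcell import optics
s=st(w([-36,0,84]))
c=optics.capture('wrist');cv2.imwrite('pics/w12.png',c['pixels'][:,:,::-1])
for z in(83,90): print([proj(c,w([a,b,z])).round(1) for a,b in((-55,70),(-55,-70),(55,70))])"
```

```text
t 26.35 tcp [518.3 -99.4  93.6] rpy [ 3.14e+00 -1.00e-03 -7.90e-02] case [-33.8  -0.   93.6] F [ 0.4 -0.3  0.3] grip 0.004 q7 -1.73
delta units [-0.018 -0.     0.08 ] twist [ 0.001 -0.001 -0.   ]
[array([188. , 324.4]), array([445. , 324.2]), array([162.2, 110.3])]
[array([183.5, 331.4]), array([449.6, 331.3]), array([155.7, 109.7])]
```

View pics/w12.png

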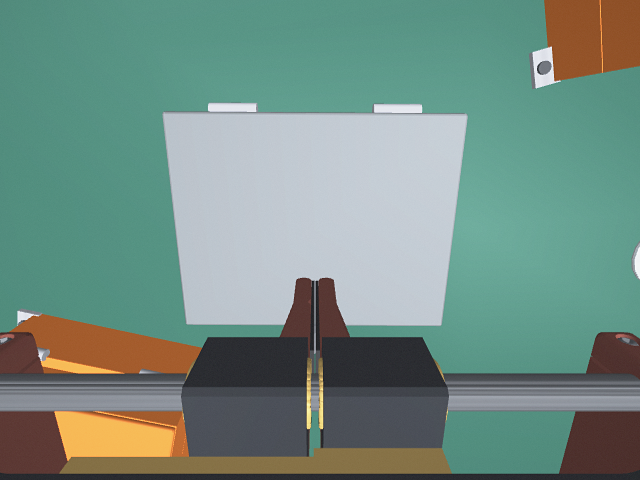

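The lid stayed down when I lifted: front corners at (187,324) and (442,324), matching a shut lid. Retreating clear to check.

>>> apply_moves(delta_pos=[[0, 0, -0.4], [0, 0.2, -0.9], [0, 0.6, -1], [0, 1, -1], [0, 1, -1]], twist=[[0, 0, 0], [0, 0, 0], [0, 0, 0], [0, 0, 0], [0, 0, 0]])

```text
clock: 27.02
tool_pos: [507.2, -223.5, 213.3]
tcp_rot: [3.139, -0.0, -0.087]
ft_force: [-0.2, 0.2, -0.0]
grip_width: 0.004
```

>>> apply_moves(delta_pos=[[-0.3, 0.5, 0], [-0.5, 0.9, 0], [-0.5, 0.9, 0], [-0.5, 0.9, 0], [-0.5, 0.9, 0]], twist=[[0, 0, 0], [0, 0, 0], [0, 0, 0], [0, 0, 0], [0, 0, 0]])

```text
clock: 27.65
tool_pos: [441.3, -319.7, 213.3]
tcp_rot: [3.141, -0.0, -0.076]
ft_force: [0.8, -0.3, 0.3]
grip_width: 0.007
```

```bash
python3 -c "
from h import *
from workcell import optics
s=st()
a=load('top0')['pixels'][200:300,315:420,::-1]
c=optics.capture('top');cv2.imwrite('pics/t13.png',np.hstack([cv2.resize(x,None,fx=3.6,fy=3.6) for x in(a,c['pixels'][200:300,315:420,::-1])]))
d=np.abs(c['pixels'][200:300,315:395].astype(int)-load('top0')['pixels'][200:300,315:395]).max(2);print(d.mean(),(d>40).sum())"
```

```text
t 27.65 tcp [ 441.3 -319.7  213.3] rpy [ 3.141 -0.    -0.076] case [ -93.2 -225.8  213.3] F [ 0.8 -0.3  0.3] grip 0.007 q7 -1.19
3.0065 0
```

View pics/t13.png

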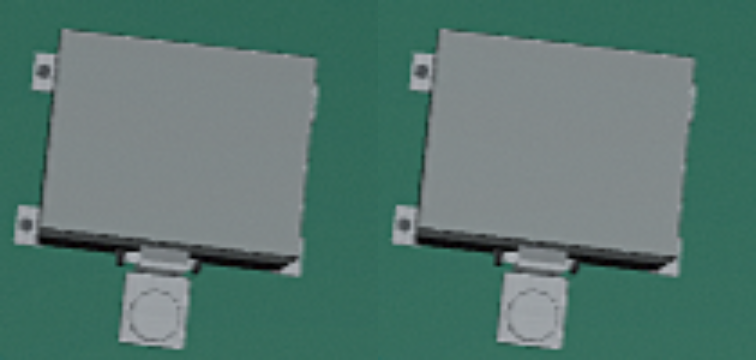

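The lid and latch look identical to the initial latched state: no pixel around them differs by more than 40 levels. The robot is clear, so I'm handing in.

```bash
python3 -c "
from workcell import r
print(r.hand_in())"
```

```text
the job is handed in; nothing more can be done
None
```

The job is done and handed in at about 27.7 s of the 72 s allowed; no verdict is reported.

- **Latch:** I pressed the thumb cap with about 14 N at most, and the top view showed the lid fully open.
- **Eyepiece:** I lowered it into the well and released it. The wrist view then put its top within about 1 px of the seated prediction.
- **Lid:** I swung it shut and pressed with about 24 N. It stayed shut when I lifted off, and the final top view of lid and latch matched the initial latched picture, with no pixel differing by more than 40 levels.
- **Bystanders:** I never touched the jar, the screwdriver or the spool, though I did not re-measure their positions at the end.

**Unchecked or in disagreement:**
- **Lid closed over the eyepiece:** I could not see the eyepiece again once the lid was down.
- **Eyepiece tilt:** The eyepiece looked tilted about 0.02 rad in the gripper before insertion. That is well inside the 0.1 rad limit, and it went in without resistance.
- **Well position:** The top and wrist cameras disagreed by about 2.7 mm across the well. I used the value corrected against the gripper, and the insertion confirmed it.

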